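# Clamp the resin sieve stack with its swing bar and wing nut

### The job

Clamp the sieve stack on the resin sifter: with shut fingertips push the blue swing bar sideways until its slot is fully home around the threaded rod under the loose brass wing nut, then run the wing nut down (clockwise seen from above) by pushing its wings round, stroke after stroke, until it is seated on the bar and stops. Push lightly, grip or lift nothing, leave everything else on the counter where it stands, and finish clear of everything.

Things in the scene. Friction and masses are not known exactly. Their poses are not given: they have to be found in the camera images.
- shaker: sieve shaker fixed on the counter: grey base 240 (x) x 270 (y) x 93 mm high under a round steel sieve stack 158 mm across, lid top 211 mm up. Two upright rods stand on its y axis, 100 mm either side of the centre: the +y one is the bar's pivot (259 mm high), the -y one carries the wing nut. Origin: centre of the underside; x to its back (dial and switch panel faces -x), z up
- clamp_bar (a joint): angle of the blue swing bar about the pivot rod, rad: 0 = home against a firm stop (bar along the machine's y axis, slot around the threaded rod), positive = swung aside to the machine's front (-x); starts 0.25 to 0.5. Bar 32 mm wide, 14 mm thick (225 to 239 mm above the counter), ends 222 mm from the pivot. It stays where left; about 1.5 N at bar_push moves it
- bar_push (a point): point on the bar's front side face (the -x face, to be pushed towards +x), half way up its 14 mm height, 140 mm from the pivot axis; axes turn with the bar: x is the way to push, y runs along the bar to the pivot
- bar_slot (a point): centre of the bar's slot at its top face, 200 mm from the pivot; on the threaded rod's axis when home. The slot opens to the machine's back (+x). Between bar and sieve lid there are 14 mm of air except at a rubber foot 44 mm across under the bar, 100 mm from the pivot
- wing_nut (a joint): how far the wing nut is unscrewed, rad: 0 = seated on the bar's top face (a firm stop), positive = unscrewed, counter-clockwise seen from above; it rises 3 mm a turn. Starts 8 to 12.5. It turns easily (about 1 N at a wing) and stays where left
- nut_base (a point): centre of the nut's underside on the rod axis, 239 mm up when seated, rising with the nut; x axis along the wings. Brass; foot flange 30 mm across, hub 25 mm tapering to 19 mm across, 22 mm high; two flat upright wings opposite each other, 6 mm thick, reaching 38 mm from the axis, 6 to 32 mm above the underside
- wing_mark (a point): middle of one of the two wings, 25 mm from the axis, 19 mm above the nut's underside
- rod_top (a point): top of the 12 mm thick threaded rod, on the wing nut's axis, 272 mm above the counter
- jar_a: dark jar with yellow cap, 68 mm across, 90 mm high, standing in front of the machine; leave it. Origin: centre of the underside
- jar_b: another such jar, to the left; leave it. Origin: centre of the underside
- brush: flat brush with wooden handle, 190 mm long, lying right of the machine; leave it
- scoop: steel scoop with wooden handle, 170 mm long, lying left of the machine; leave it. Origin: underside, near the root of the handle
- spare_sieve: spare steel sieve 150 mm across, 40 mm high, at the left; leave it. Origin: centre of the underside
- burner: terracotta goblet-shaped incense burner, 92 mm across, 105 mm high, at the right; leave it. Origin: centre of the underside
- oil_bottle: small amber bottle with white cap, 36 mm across, 85 mm high, at the right; leave it. Origin: centre of the underside

How it is judged:
On the way, in this order (a step that is already met when the one before it is completed fails the run):
1. the swing bar is fully home around the threaded rod (value of joint clamp_bar below 0.03 rad), for 0.2 s.
2. the wing nut is run down onto the bar (value of joint wing_nut below 0.3 rad and value of joint clamp_bar below 0.03 rad), for 0.2 s.
At the end, for the whole second after the job is handed in: the bar is within 0.03 rad of home, the wing nut within 0.3 rad of its seat on the bar, and the robot touches nothing (all of step 2).
It fails at once if a jar, tool, sieve, burner or bottle was knocked, lifted or carried (moved more than 20 mm) (distance of any of jar_a, jar_b, brush, scoop, spare_sieve, burner, oil_bottle from where it was at the start of the episode above 0.02 m).
It fails at once if the wing nut was taken between the fingers (y of the grasp point in the frame of wing_mark between -0.005 and 0.005 m and x of the grasp point in the frame of wing_mark between -0.065 and 0.015 m and z of the grasp point in the frame of wing_mark between -0.02 and 0.025 m and contact force between the fingers and shaker above 0.5 N).
It fails at once if the bar was taken between the fingers (x of the grasp point in the frame of bar_push between 0.009 and 0.023 m and y of the grasp point in the frame of bar_push between -0.03 and 0.12 m and z of the grasp point in the frame of bar_push between -0.02 and 0.014 m and contact force between the fingers and shaker above 0.5 N).
It fails at once if the bar or the wing nut was forced (fingers pressing on the machine with over 60 N) (contact force between the fingers and shaker above 60 N).
It also fails if it takes over 67 s, if anything falls off the work surface, if the arm or the gripper's body presses on something with over 40 N, if the wrist force passes 120 N, or if a joint passes its speed limit or range.

### The arm

A 7-joint arm with a two-finger parallel gripper is mounted at the origin on the work surface. World frame = base frame: x ahead of the robot, y to its left, z up, the work surface at z = 0. Lengths are in m, angles in rad, forces in N, time in s.
With the tool pointing down it reaches from about 0.425 to 0.925 m from the base axis. Payload 6.8 kg.
Tool frame: the origin (TCP) lies on the front face of the gripper's body, between the roots of the fingers; the fingertips stand 73 mm ahead of it and the grasp point (between the pads) lies 54 mm ahead of it; z points along the fingers, y is the direction in which the jaws open and shut (so a half turn about z gives the same grasp; the last joint's range is limited). The gripper opens to 85 mm and grips with 20 to 120 N. Pads are 22 mm wide; open, the fingers measure 114 mm over their backs; the gripper's body (76 mm by 85 mm) begins 54 mm behind the grasp point. The pads swing forward as they close: fully open they stand 13 mm farther back than shut.
Start: joints at [-1.383, 0.477, 0.022, 1.555, -0.011, 1.109, -0.083], TCP at [0.197, 0.646, 0.304] pointing down, gripper open.
Joint ranges: [-2.96, 2.96], [-0.34, 2.1], [-1.41, 1.46], [0.24, 2.44], [-1.37, 4.51], [0.17, 1.92], [-2.96, 2.96]. Speed limits (rad/s): [2.39, 2.39, 3.14, 3.14, 3.14, 3.14, 3.14].

### API

Orientations are given as a unit quaternion [w, x, y, z].
In Python, from station import get_obs, read_camera, hand_in, spot_in, cut_out, spot_point gives the robot as it stands. The module is installed in compiled form; this text tells all that it offers.
- The arm moves only by the tool move_arm, never from a script. Its arguments are lists of equal length, an entry for each row: "gripper": the opening, from 0 (shut) to 1 (fully open); "xyz": the shift along the tool's x, y, z in cm, a list of three; "twist": the turn about the tool's z in rad. A call has 1 to 5 rows; each row is the pose to reach, as a shift and turn from the pose commanded when the call began, along the tool's axes at that moment; what a row does not reach only later rows make up. A row lasts 1/12 s, in which the tool goes at most 41.7 mm and 7.16 degrees, less where a joint would pass 70% of its speed; a pose out of reach is approached as far as the arm can. A call with a gripper value outside its range is refused whole. The fingers move at their own pace and stop on an object; "squeeze" is the grip in N (left out, the last holds). Time passes only in rows, so rows that repeat a pose let the fingers close. It gives the time, the measured TCP pose, the force and the opening at its end, in the units of the state.
- get_obs(): the state, without advancing time (a new reading comes with each control period).
- read_camera(name): name is "scene" or "top" or "wrist"; returns a dict with "pixels" (480x640x3 uint8, red, green, blue), "fx", "fy", "cx", "cy" (pixels), "R" (3x3) and "t" (3): a world point X has camera coordinates R X + t. Camera axes: x right, y down, z forward; pixel columns grow to the right and rows downward; lengths in m; the calibration is good to about 2 mm. The wrist camera is an equidistant fisheye: a pixel r from the principal point sees the ray r / f radians off the axis. A picture is of the moment at which its call begins. There is no depth.
- hand_in(): hands the job in, once; it reports no verdict.
Trained networks look in the newest picture that a camera, given by its name, has taken for a name from the list of things; names that differ only in an ending like _2 or _b are one class to them, and where a whole thing is asked for, a point or a joint stands for the part that bears it (a point fixed in the world has none). Each returns a list of dicts, best first, with "p" (0 to 1); they miss things now and then, are a little off and sometimes report something else, mostly with a low value. They report only what shows in the picture. A call takes as long as a camera call.
- spot_in(query, camera): "centre" ([x, y, z] in m, in world coordinates, good to about 4 mm: the middle of the surface that is visible of it).
- cut_out(query, camera): "pixels" (480x640 bool, what is visible of it).
- spot_point(query, camera): "centre" ([x, y, z] in m, in world coordinates, good to about 4 mm: a listed point, or the origin of a listed thing).
The state is a dict: "t": time; "q": joint angles; "joint_vel": joint speeds; "joint_torque": joint torques, N m; "eef_pos": TCP position; "tool_rot": TCP orientation; "contact_force": force on the tool from outside, world axes, zero at the start; "torque": the same for the moment, N m; "gripper_width": opening from 0.0 (shut) to 1.0 (fully open).
Only numpy, scipy, OpenCV 4.12 (cv2) and the standard library are available. Lean on these libraries where they do the work, as an engineer would, in place of code of your own. Each camera call takes 0.05 s, during which the arm holds its last target.

## Working session

There is one attempt and no reset: what is moved stays moved. The work goes in short steps, Python scripts to look and compute and a tool call to move; the robot and the scene stay as the last step left them, time stands still between calls to the robot, and variables do not carry over. Pictures are saved under pics/ and viewed, and the job is handed in when it is done.

Besides the shell and the picture viewer there is one more tool, called after "Call:" as name(argument=value, ...), one argument or row to a line, values as JSON. move_arm: Moves the arm, as the interface text tells. Its arguments: {"type":"object","properties":{"gripper":{"type":"array","items":{"type":"number"}},"xyz":{"type":"array","items":{"type":"array","items":{"type":"number"}}},"twist":{"type":"array","items":{"type":"number"}},"squeeze":{"type":"number"}},"required":["gripper","xyz","twist"]}

```bash
mkdir -p pics; cat > h.py <<'E'
from station import *
import numpy as np, cv2
def save(cam,name):
    c=read_camera(cam); cv2.imwrite('pics/'+name+'.png',c['pixels'][:,:,::-1]); return c
E
python3 - <<'E'
from h import *
o=get_obs(); print({k:np.round(v,3) for k,v in o.items()})
for c in ['scene','top','wrist']: save(c,c+'0')
for q in ['bar_push','bar_slot','nut_base','wing_mark','rod_top','shaker','jar_a','burner','oil_bottle','spare_sieve','scoop','brush']:
    for c in ['scene','top']:
        print(q,c,[(np.round(d['centre'],3).tolist(),round(d['p'],2)) for d in spot_point(q,c)[:3]])
print(get_obs()['t'])
E
```

```text
{'t': np.float64(0.0), 'q': array([-1.383,  0.478,  0.022,  1.556, -0.011,  1.109, -0.083]), 'joint_vel': array([ 0.   , -0.001, -0.   ,  0.002, -0.   , -0.   , -0.   ]), 'joint_torque': array([-0.0000e+00, -5.9644e+01,  1.6080e+00, -2.8120e+01,  1.2000e-02,
        9.0000e-03,  0.0000e+00]), 'eef_pos': array([0.197, 0.645, 0.303]), 'tool_rot': array([-0.   ,  0.147,  0.989, -0.001]), 'contact_force': array([0.126, 0.04 , 0.346]), 'torque': array([-0.014, -0.017, -0.004]), 'gripper_width': np.float64(1.002)}
bar_push scene [([0.516, -0.089, 0.237], 0.78)]
bar_push top [([0.403, 0.058, 0.001], 0.71), ([0.517, -0.084, 0.229], 0.65)]
bar_slot scene [([0.499, -0.145, 0.24], 0.58), ([0.534, -0.294, -0.003], 0.21)]
bar_slot top [([0.504, -0.146, 0.239], 0.63)]
nut_base scene [([0.514, -0.089, 0.234], 0.57), ([0.566, -0.167, 0.243], 0.54)]
nut_base top [([0.572, -0.171, 0.244], 0.52)]
wing_mark scene [([0.545, -0.163, 0.265], 0.57)]
wing_mark top [([0.547, -0.165, 0.262], 0.65)]
rod_top scene [([0.563, -0.169, 0.276], 0.95)]
rod_top top [([0.57, -0.164, 0.27], 0.89), ([0.336, 0.398, 0.0], 0.2)]
shaker scene [([0.579, -0.071, 0.003], 0.58)]
shaker top [([0.585, -0.066, 0.001], 0.71)]
jar_a scene [([0.344, 0.395, -0.004], 0.94), ([0.402, 0.056, 0.002], 0.77), ([0.532, -0.292, -0.006], 0.59)]
jar_a top [([0.401, 0.06, 0.002], 0.59), ([0.338, 0.397, 0.002], 0.59)]
burner scene [([0.437, -0.527, 0.001], 0.72), ([0.58, -0.07, 0.0], 0.45), ([0.566, -0.167, 0.272], 0.33)]
burner top [([0.433, -0.525, -0.002], 0.79)]
oil_bottle scene [([0.66, -0.435, 0.005], 0.62)]
oil_bottle top [([0.661, -0.433, 0.001], 0.62)]
spare_sieve scene [([0.467, 0.537, -0.003], 0.76)]
spare_sieve top [([0.475, 0.54, 0.001], 0.97)]
scoop scene [([0.592, 0.156, -0.004], 0.68), ([0.578, -0.067, 0.0], 0.62)]
scoop top []
brush scene [([0.531, -0.291, -0.004], 0.74)]
brush top [([0.526, -0.294, 0.004], 0.78)]
1.35
```

View pics/scene0.png

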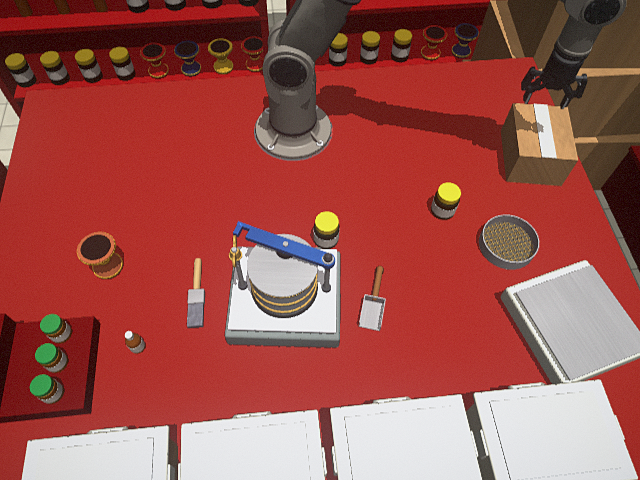

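View pics/top0.png

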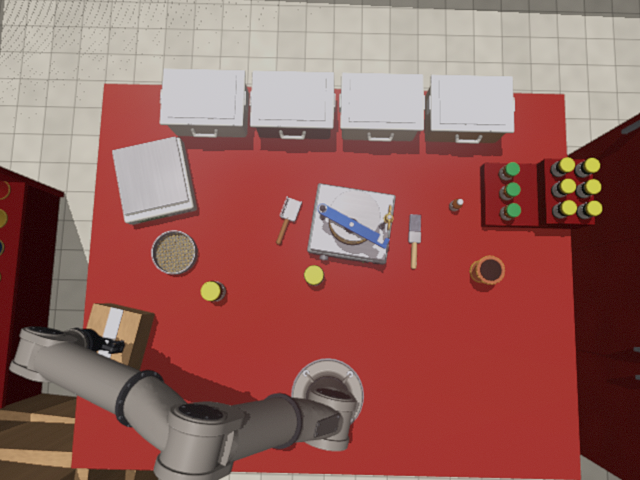

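```bash
python3 - <<'E'
from h import *
for n in ['scene','top']:
    c=read_camera(n); R,t=np.array(c['R']),np.array(c['t']); print(n,-R.T@t, c['fx'],R.round(2).tolist())
    for X in [(.57,-.168,.272),(.585,.03,.259),(.502,-.145,.239)]:
        p=R@np.array(X)+t; print(c['fx']*p[0]/p[2]+c['cx'],c['fy']*p[1]/p[2]+c['cy'])
E
```

```text
scene [ 1.15941974 -0.0659607   1.27209147] 544.5200350863757 [[0.11, 0.99, 0.01], [0.85, -0.09, -0.52], [-0.52, 0.06, -0.85]]
233.50241748446095 248.19313840388824
327.0944096656303 249.14143023327406
244.72023075100805 228.42027816315846
top [0.32981108 0.02094602 1.57666043] 450.1211473990155 [[0.02, -1.0, 0.0], [-0.99, -0.02, -0.12], [0.12, 0.0, -0.99]]
389.5415248758607 216.47055300522325
322.36364560238064 210.7805544147837
380.1424085196002 240.62980065741914
```

Call:
move_arm(
  gripper=[0,0,0,0,0],
  xyz=[
    [0,0,-4],
    [-3,-2,-6],
    [-6,-4,-6],
    [-9.3,-6.4,-6],
    [-12.6,-8.8,-6],
  ],
  twist=[0,0,0,0,0],
)

```text
t: 1.87
eef_pos: [0.2923, 0.5237, 0.3645]
tool_rot: [0.0, 0.147, 0.989, 0.001]
contact_force: [0.3, 0.6, 0.2]
gripper_width: 0.299
```

Call:
move_arm(
  gripper=[0,0,0,0,0],
  xyz=[
    [-3.3,-2.4,0],
    [-6.6,-4.8,0],
    [-9.9,-7.2,0],
    [-13.2,-9.6,0],
    [-16.5,-12,0],
  ],
  twist=[0,0,0,0,0],
)

```text
t: 2.28
eef_pos: [0.4154, 0.3601, 0.3642]
tool_rot: [0.0, 0.147, 0.989, 0.0]
contact_force: [0.2, 0.3, -0.5]
gripper_width: 0.001
```

Call:
move_arm(
  gripper=[0,0,0,0,0],
  xyz=[
    [-2,-3.5,0],
    [-4,-7,0],
    [-6,-10.5,0],
    [-8,-14,0],
    [-10,-17.5,0],
  ],
  twist=[0,0,0,0,0],
)

```text
t: 2.7
eef_pos: [0.4592, 0.1633, 0.3642]
tool_rot: [0.0, 0.147, 0.989, 0.0]
contact_force: [0.9, 0.6, -0.7]
gripper_width: -0.0
```

Call:
move_arm(
  gripper=[0,0,0,0,0],
  xyz=[
    [-2,-3.5,0],
    [-4,-7,0],
    [-6,-10.5,0],
    [-8,-14,0],
    [-10,-17.5,0],
  ],
  twist=[0,0,0,0,0],
)

```text
t: 3.12
eef_pos: [0.5038, -0.0332, 0.3644]
tool_rot: [0.0, 0.147, 0.989, 0.0]
contact_force: [0.1, 0.0, -1.1]
gripper_width: -0.0
```

```bash
python3 - <<'E'
from h import *
save('wrist','w1');save('scene','s1')
print(get_obs()['eef_pos'],get_obs()['t'])
for q in ['rod_top','wing_mark','nut_base','bar_push','bar_slot']:
    for c in ['wrist','scene']:
        print(q,c,[(np.round(d['centre'],3).tolist(),round(d['p'],2)) for d in spot_point(q,c)[:2]])
E
```

```text
[ 0.50409864 -0.03855553  0.36456694] 3.2167
rod_top wrist []
rod_top scene [([0.567, -0.169, 0.271], 0.78)]
wing_mark wrist [([0.546, -0.165, 0.261], 0.82)]
wing_mark scene [([0.543, -0.164, 0.264], 0.61)]
nut_base wrist []
nut_base scene [([0.567, -0.164, 0.241], 0.59)]
bar_push wrist [([0.515, -0.093, 0.229], 0.98)]
bar_push scene [([0.517, -0.087, 0.233], 0.95)]
bar_slot wrist [([0.506, -0.148, 0.238], 0.82)]
bar_slot scene [([0.504, -0.145, 0.241], 0.87), ([0.402, 0.056, 0.003], 0.65)]
```

View pics/w1.png

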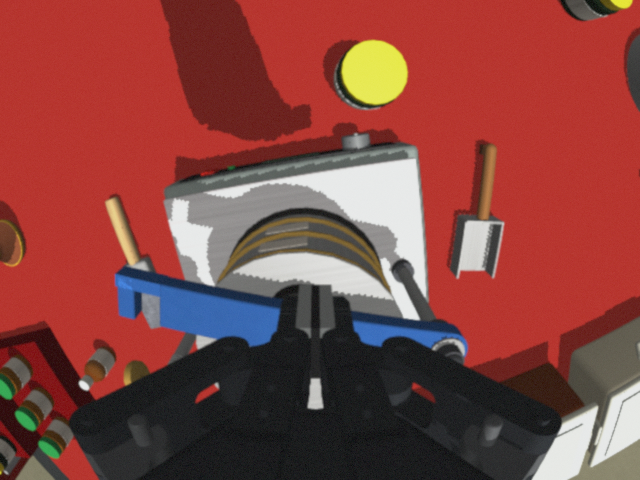

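View pics/s1.png

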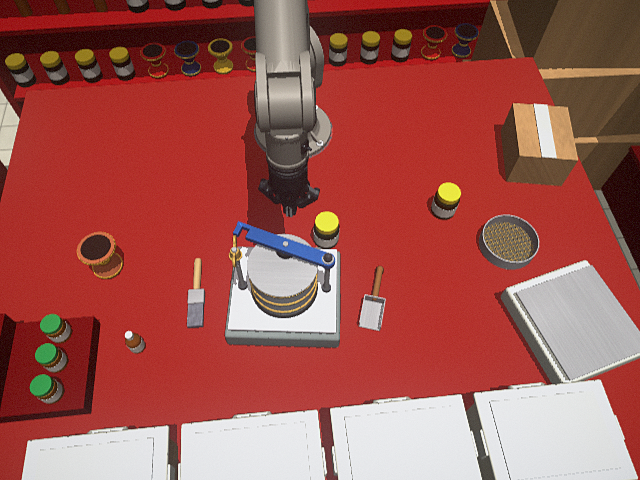

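Call:
move_arm(
  gripper=[0,0,0,0,0],
  xyz=[
    [0,0,3.2],
    [0,0,6.2],
    [-1.0,0,6.2],
    [-1.8,0,6.2],
    [-2.3,0,6.2],
  ],
  twist=[0,0,0,0,0],
)

```text
t: 4.13
eef_pos: [0.5279, -0.0382, 0.3034]
tool_rot: [0.001, 0.147, 0.989, -0.0]
contact_force: [0.6, -0.1, 0.8]
gripper_width: 0.004
```

Call:
move_arm(
  gripper=[0,0,0,0,0],
  xyz=[
    [-0.5,-0.15,0],
    [-1,-0.3,0],
    [-1.5,-0.45,0],
    [-2,-0.6,0],
    [-2.4,-0.7,0],
  ],
  twist=[0,0,0,0,0],
)

```text
t: 4.55
eef_pos: [0.5473, -0.0517, 0.3024]
tool_rot: [0.0, 0.147, 0.989, 0.0]
contact_force: [-2.8, 2.4, 0.5]
gripper_width: -0.0
```

```bash
python3 - <<'E'
from h import *
o=get_obs();print(o['eef_pos'],o['contact_force'],o['t'])
save('scene','s2');save('top','t2')
im=cv2.imread('pics/s2.png');cv2.imwrite('pics/s2c.png',cv2.resize(im[190:300,200:360],None,fx=5,fy=5))
E
```

```text
[ 0.54725591 -0.05174764  0.30235773] [-2.76408522  2.37721209  0.51696912] 4.55
```

View pics/s2c.png

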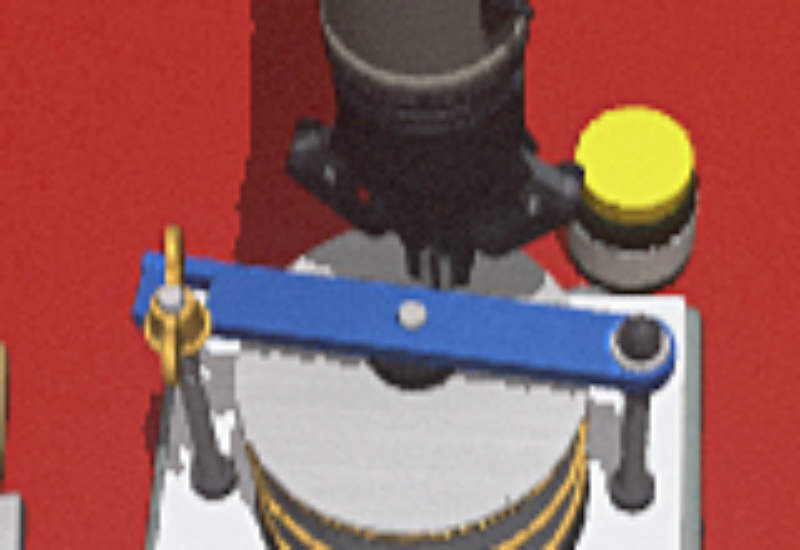

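Call:
move_arm(
  gripper=[0,0,0,0,0],
  xyz=[
    [-0.3,0,0],
    [-0.6,0,0],
    [-0.8,0,0],
    [-0.8,0,0],
    [-0.8,0,0],
  ],
  twist=[0,0,0,0,0],
)

```text
t: 5.07
eef_pos: [0.5545, -0.0541, 0.3018]
tool_rot: [0.0, 0.148, 0.989, -0.0]
contact_force: [-1.1, -0.1, 0.1]
gripper_width: 0.002
```

Call:
move_arm(
  gripper=[0,0,0,0,0],
  xyz=[
    [-0.2,0,0],
    [-0.3,0,0],
    [-0.3,0,0],
  ],
  twist=[0,0,0],
)

```text
schema error: expected 5 entries
```

Call:
move_arm(
  gripper=[0,0,0,0,0],
  xyz=[
    [-0.15,0,0],
    [-0.3,0,0],
    [-0.4,0,0],
    [-0.4,0,0],
    [-0.4,0,0],
  ],
  twist=[0,0,0,0,0],
)

```text
t: 5.48
eef_pos: [0.557, -0.0549, 0.3016]
tool_rot: [-0.002, 0.147, 0.989, 0.0]
contact_force: [-6.0, -0.3, 4.4]
gripper_width: 0.003
```

```bash
python3 - <<'E'
from h import *
o=get_obs();print(o['eef_pos'],o['contact_force'],o['t'])
save('scene','s3');save('top','t2b')
im=cv2.imread('pics/s3.png');cv2.imwrite('pics/s3c.png',cv2.resize(im[190:300,200:360],None,fx=5,fy=5))
for q in ['rod_top','wing_mark','nut_base','bar_push','bar_slot']:
    for c in ['top','scene']:
        print(q,c,[(np.round(d['centre'],3).tolist(),round(d['p'],2)) for d in spot_point(q,c)[:2]])
E
```

```text
[ 0.55702124 -0.05488385  0.30162498] [-6.00075002 -0.31139622  4.43641527] 5.4833
rod_top top [([0.567, -0.166, 0.269], 0.73)]
rod_top scene [([0.567, -0.169, 0.273], 0.8), ([0.544, -0.165, 0.264], 0.29)]
wing_mark top [([0.548, -0.166, 0.264], 0.69), ([0.568, -0.164, 0.271], 0.21)]
wing_mark scene [([0.543, -0.165, 0.264], 0.59)]
nut_base top [([0.568, -0.168, 0.244], 0.42)]
nut_base scene [([0.567, -0.164, 0.245], 0.72)]
bar_push top [([0.562, -0.105, 0.229], 0.63)]
bar_push scene [([0.563, -0.109, 0.234], 0.7)]
bar_slot top [([0.572, -0.17, 0.24], 0.71)]
bar_slot scene []
```

View pics/s3c.png

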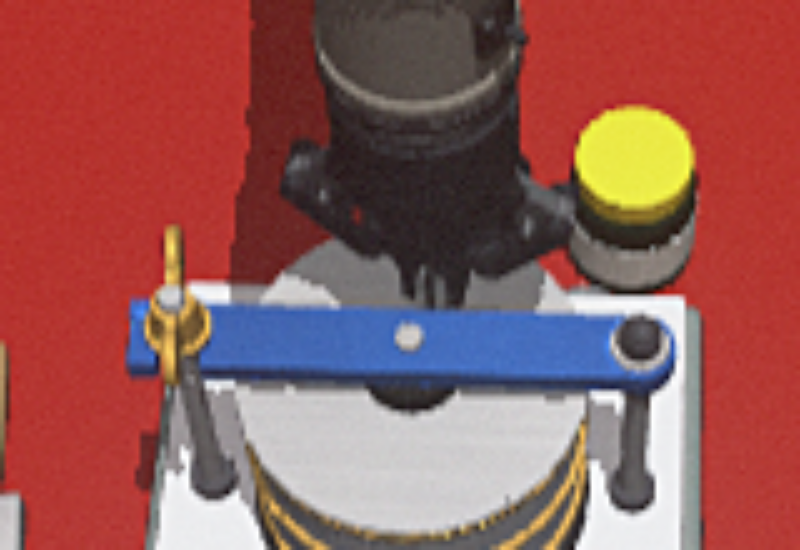

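Call:
move_arm(
  gripper=[0,0,0,0,0],
  xyz=[
    [-0.15,0,0],
    [-0.3,0,0],
    [-0.4,0,0],
    [-0.4,0,0],
    [-0.4,0,0],
  ],
  twist=[0,0,0,0,0],
)

```text
t: 6.5
eef_pos: [0.558, -0.0551, 0.3014]
tool_rot: [-0.006, 0.147, 0.989, 0.001]
contact_force: [-19.1, 3.9, 14.3]
gripper_width: -0.0
```

Call:
move_arm(
  gripper=[0,0,0,0,0],
  xyz=[
    [1,0,0],
    [2.5,0,0],
    [3,0,-3],
    [3,0,-6.5],
    [3,0,-6.5],
  ],
  twist=[0,0,0,0,0],
)

```text
t: 6.92
eef_pos: [0.5362, -0.0476, 0.3733]
tool_rot: [0.006, 0.147, 0.989, 0.002]
contact_force: [1.9, -0.5, 0.8]
gripper_width: -0.002
```

```bash
python3 - <<'E'
from h import *
P=[]
for k in range(2):
  for c in ['top','scene']:
    read_camera(c)
    for q in ['rod_top','bar_slot','nut_base','wing_mark']:
        for d in spot_point(q,c)[:1]: print(q,c,np.round(d['centre'],3),round(d['p'],2))
o=get_obs();print(o['eef_pos'],o['contact_force'],o['t'],o['tool_rot'])
E
```

```text
rod_top top [ 0.569 -0.163  0.27 ] 0.81
bar_slot top [ 0.572 -0.17   0.241] 0.5
nut_base top [ 0.573 -0.17   0.243] 0.66
wing_mark top [ 0.547 -0.165  0.265] 0.46
rod_top scene [ 0.566 -0.167  0.271] 0.71
bar_slot scene [ 0.566 -0.167  0.237] 0.76
nut_base scene [ 0.567 -0.166  0.245] 0.54
wing_mark scene [ 0.545 -0.164  0.262] 0.69
rod_top top [ 0.568 -0.165  0.268] 0.93
bar_slot top [ 0.571 -0.17   0.243] 0.6
nut_base top [ 0.571 -0.17   0.242] 0.44
rod_top scene [ 0.565 -0.169  0.274] 0.94
bar_slot scene [ 0.568 -0.168  0.241] 0.75
nut_base scene [ 0.568 -0.164  0.244] 0.5
wing_mark scene [ 0.545 -0.161  0.265] 0.68
[ 0.53330735 -0.04752604  0.36691264] [0.04946938 0.54834106 0.15964883] 7.9167 [1.28470754e-05 1.47392658e-01 9.89078057e-01 3.09582189e-05]
```

Call:
move_arm(
  gripper=[0,0,0,0,0],
  xyz=[
    [-2.2,-2.4,0],
    [-4.4,-4.8,0],
    [-6.4,-7.2,0],
    [-6.4,-7.2,1.5],
    [-6.4,-7.2,3.4],
  ],
  twist=[0,0,0,0,0],
)

```text
t: 8.33
eef_pos: [0.5746, -0.1379, 0.3339]
tool_rot: [0.002, 0.149, 0.989, -0.001]
contact_force: [0.0, 0.0, -0.2]
gripper_width: 0.002
```

```bash
cat >> h.py <<'E'
AX=np.array([.568,-.167])
def plan(step=15,R=3.2,n=5,start=None,ax=AX):
    o=get_obs(); d=(o['eef_pos'][:2]-ax)*100
    ex=np.array([-.9566,.2916]);ey=np.array([.2916,.9566])
    p=np.array([d@ex,d@ey]); psi=np.degrees(np.arctan2(p[1],p[0]))
    print('psi',round(psi,1),'R',round(float(np.hypot(*p)),2),'z',o['eef_pos'][2].round(4),'F',o['contact_force'].round(1),'t',o['t'])
    for k in range(1,n+1):
        a=np.radians(psi+step*k); q=R*np.array([np.cos(a),np.sin(a)])-p; print(q.round(2).tolist())
E
python3 - <<'E'
from h import *
plan()
save('scene','s4')
im=cv2.imread('pics/s4.png');cv2.imwrite('pics/s4c.png',cv2.resize(im[190:300,180:340],None,fx=5,fy=5))
E
```

```text
psi 85.8 R 2.98 z 0.3339 F [ 0.   0.  -0.2] t 8.3333
[-0.82, 0.17]
[-1.61, -0.09]
[-2.31, -0.55]
[-2.87, -1.17]
[-3.24, -1.92]
```

View pics/s4c.png

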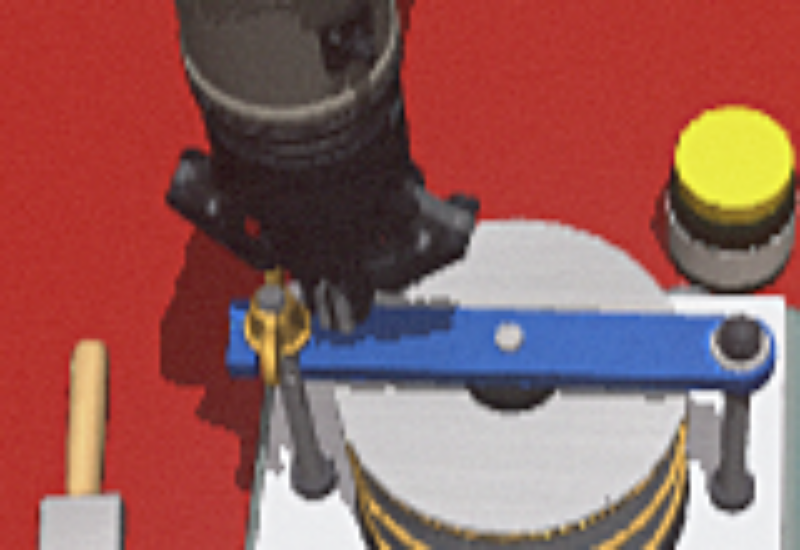

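Call:
move_arm(
  gripper=[0,0,0,0,0],
  xyz=[
    [-0.8,0.1,0],
    [-1.6,-0.1,0],
    [-2.3,-0.55,0],
    [-2.85,-1.15,0],
    [-3.2,-1.9,0],
  ],
  twist=[0,0,0,0,0],
)

```text
t: 8.8
eef_pos: [0.5997, -0.1626, 0.3336]
tool_rot: [0.0, 0.147, 0.989, 0.0]
contact_force: [-1.2, 2.8, 0.0]
gripper_width: 0.002
```

```bash
python3 - <<'E'
from h import *
plan()
save('scene','s5')
im=cv2.imread('pics/s5.png');cv2.imwrite('pics/s5c.png',cv2.resize(im[190:300,180:340],None,fx=5,fy=5))
plan()
E
```

```text
psi 155.2 R 3.2 z 0.3336 F [-1.2  2.8  0. ] t 8.8
[-0.25, -0.8]
[-0.28, -1.63]
[-0.1, -2.45]
[0.29, -3.19]
[0.85, -3.8]
psi 159.4 R 3.11 z 0.3335 F [ 0.3 -0.7  0.3] t 8.85
[-0.27, -0.78]
[-0.25, -1.62]
[-0.0, -2.42]
[0.44, -3.13]
[1.05, -3.7]
```

View pics/s5c.png

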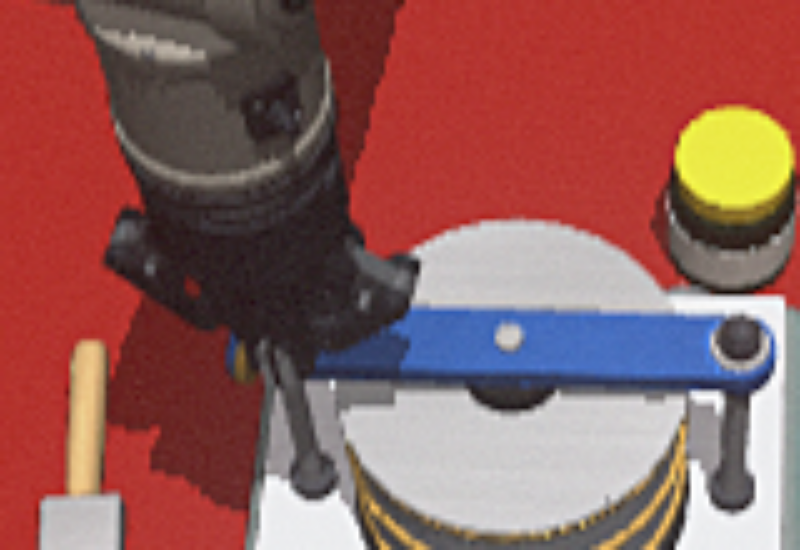

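```bash
python3 - <<'E'
import numpy as np
for p in [160,235,310,25,100,175,250,325,40]:
    f=lambda a:3.15*np.array([np.cos(np.radians(a)),np.sin(np.radians(a))])
    print(p,[(f(p+15*k)-f(p)).round(1).tolist()+[0] for k in range(1,6)])
E
```

```text
160 [[-0.2, -0.8, 0], [-0.1, -1.6, 0], [0.1, -2.4, 0], [0.5, -3.1, 0], [1.2, -3.7, 0]]
235 [[0.7, -0.4, 0], [1.5, -0.6, 0], [2.4, -0.5, 0], [3.1, -0.3, 0], [3.8, 0.2, 0]]
310 [[0.6, 0.6, 0], [0.9, 1.3, 0], [1.1, 2.1, 0], [1.1, 3.0, 0], [0.8, 3.7, 0]]
25 [[-0.4, 0.7, 0], [-1.0, 1.2, 0], [-1.8, 1.6, 0], [-2.6, 1.8, 0], [-3.4, 1.8, 0]]
100 [[-0.8, -0.2, 0], [-1.5, -0.7, 0], [-2.0, -1.3, 0], [-2.4, -2.0, 0], [-2.6, -2.8, 0]]
175 [[0.0, -0.8, 0], [0.3, -1.6, 0], [0.7, -2.3, 0], [1.3, -2.9, 0], [2.1, -3.2, 0]]
250 [[0.8, -0.2, 0], [1.6, -0.1, 0], [2.4, 0.1, 0], [3.1, 0.5, 0], [3.7, 1.2, 0]]
325 [[0.4, 0.7, 0], [0.6, 1.5, 0], [0.5, 2.4, 0], [0.3, 3.1, 0], [-0.2, 3.8, 0]]
40 [[-0.6, 0.6, 0], [-1.3, 0.9, 0], [-2.1, 1.1, 0], [-3.0, 1.1, 0], [-3.7, 0.8, 0]]
```

Call:
move_arm(
  gripper=[0,0,0,0,0],
  xyz=[
    [-0.2,-0.8,0],
    [-0.1,-1.6,0],
    [0.1,-2.4,0],
    [0.5,-3.1,0],
    [1.2,-3.7,0],
  ],
  twist=[0,0,0,0,0],
)

```text
t: 9.27
eef_pos: [0.5758, -0.1957, 0.333]
tool_rot: [0.0, 0.148, 0.989, -0.0]
contact_force: [1.0, 1.4, 0.4]
gripper_width: 0.007
```

Call:
move_arm(
  gripper=[0,0,0,0,0],
  xyz=[
    [0.7,-0.4,0],
    [1.5,-0.6,0],
    [2.4,-0.5,0],
    [3.1,-0.3,0],
    [3.8,0.2,0],
  ],
  twist=[0,0,0,0,0],
)

```text
t: 9.68
eef_pos: [0.5393, -0.1816, 0.333]
tool_rot: [-0.0, 0.148, 0.989, -0.0]
contact_force: [0.3, -1.3, -0.4]
gripper_width: -0.001
```

```bash
python3 - <<'E'
from h import *
plan()
save('scene','s6')
im=cv2.imread('pics/s6.png');cv2.imwrite('pics/s6c.png',cv2.resize(im[190:300,180:340],None,fx=5,fy=5))
plan()
E
```

```text
psi -44.0 R 3.22 z 0.333 F [ 0.3 -1.3 -0.4] t 9.6833
[0.48, 0.68]
[0.79, 1.46]
[0.89, 2.29]
[0.76, 3.12]
[0.43, 3.88]
psi -40.5 R 3.18 z 0.3328 F [-0.8  0.7  0.8] t 9.7333
[0.47, 0.69]
[0.73, 1.48]
[0.77, 2.32]
[0.6, 3.13]
[0.22, 3.88]
```

View pics/s6c.png

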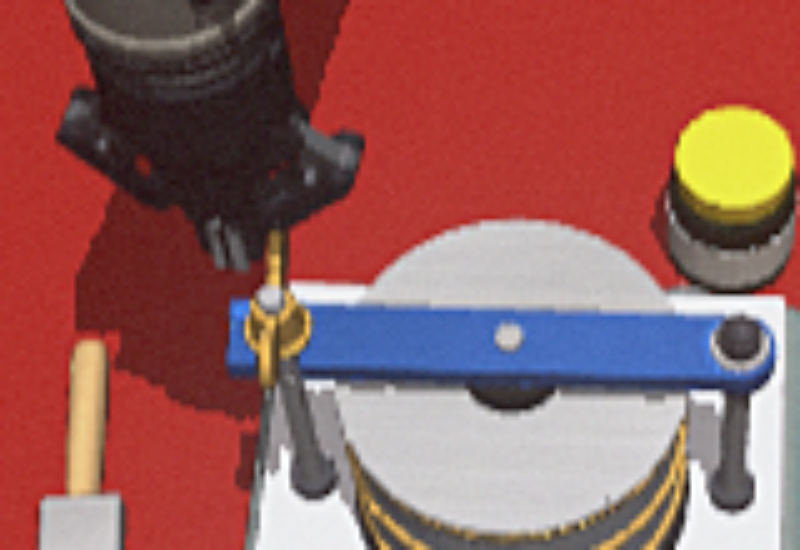

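Call:
move_arm(
  gripper=[0,0,0,0,0],
  xyz=[
    [0.5,0.7,0],
    [0.75,1.5,0],
    [0.75,2.3,0],
    [0.6,3.1,0],
    [0.2,3.85,0],
  ],
  twist=[0,0,0,0,0],
)

```text
t: 10.15
eef_pos: [0.55, -0.1426, 0.3326]
tool_rot: [-0.001, 0.147, 0.989, 0.0]
contact_force: [-0.5, -1.6, -0.5]
gripper_width: -0.001
```

Call:
move_arm(
  gripper=[0,0,0,0,0],
  xyz=[
    [-0.6,0.6,0],
    [-1.2,1.0,0],
    [-2.0,1.3,0],
    [-2.8,1.3,0],
    [-3.7,1.15,0],
  ],
  twist=[0,0,0,0,0],
)

```text
t: 10.57
eef_pos: [0.5895, -0.1434, 0.3325]
tool_rot: [-0.001, 0.147, 0.989, 0.0]
contact_force: [-1.4, 0.3, 0.8]
gripper_width: 0.001
```

Call:
move_arm(
  gripper=[0,0,0,0,0],
  xyz=[
    [-0.7,-0.4,0],
    [-1.3,-0.9,0],
    [-1.8,-1.6,0],
    [-2.0,-2.4,0],
    [-2.1,-3.2,0],
  ],
  twist=[0,0,0,0,0],
)

```text
t: 10.98
eef_pos: [0.5996, -0.1818, 0.333]
tool_rot: [0.0, 0.148, 0.989, -0.0]
contact_force: [1.7, 1.8, 0.3]
gripper_width: -0.002
```

```bash
python3 - <<'E'
from h import *
read_camera('top')
plan(step=12)
for q in ['nut_base','wing_mark']:
  for c in ['top','scene']:
    for d in spot_point(q,c)[:2]: print(q,c,np.round(d['centre'],3),round(d['p'],2))
E
```

```text
psi -167.8 R 3.52 z 0.3332 F [-0.5 -1.3  0.4] t 11.0333
[0.52, -0.57]
[0.85, -1.15]
[1.3, -1.64]
[1.85, -2.03]
[2.46, -2.3]
nut_base scene [ 0.567 -0.164  0.239] 0.6
wing_mark scene [ 0.595 -0.167  0.26 ] 0.69
```

Call:
move_arm(
  gripper=[0,0,0,0,0],
  xyz=[
    [0.4,-0.6,0],
    [0.85,-1.15,0],
    [1.3,-1.6,0],
    [1.85,-2.0,0],
    [2.4,-2.3,0],
  ],
  twist=[0,0,0,0,0],
)

```text
t: 11.65
eef_pos: [0.5691, -0.1961, 0.3331]
tool_rot: [0.0, 0.148, 0.989, -0.0]
contact_force: [1.7, -0.2, 0.4]
gripper_width: -0.001
```

```bash
python3 - <<'E'
from h import *
read_camera('top')
plan(step=10)
E
```

```text
psi -106.6 R 2.98 z 0.3332 F [-0.8 -0.1 -0.4] t 11.7
[0.48, -0.33]
[1.04, -0.34]
[1.59, -0.26]
[2.12, -0.08]
[2.61, 0.18]
```

Call:
move_arm(
  gripper=[0,0,0,0,0],
  xyz=[
    [0.25,-0.2,0],
    [0.5,-0.3,0],
    [0.8,-0.35,0],
    [1.05,-0.35,0],
    [1.3,-0.35,0],
  ],
  twist=[0,0,0,0,0],
)

```text
t: 12.12
eef_pos: [0.5562, -0.1951, 0.3329]
tool_rot: [0.0, 0.147, 0.989, -0.0]
contact_force: [2.5, -0.9, -0.2]
gripper_width: -0.001
```

```bash
python3 - <<'E'
from h import *
read_camera('top')
plan(step=5)
E
```

```text
psi -83.3 R 3.06 z 0.3329 F [ 0.7 -0.3  0.4] t 12.1667
[0.29, -0.1]
[0.56, -0.03]
[0.83, 0.06]
[1.08, 0.18]
[1.32, 0.31]
```

Call:
move_arm(
  gripper=[0,0,0,0,0],
  xyz=[
    [0.3,-0.1,0],
    [0.55,0,0],
    [0.8,0.05,0],
    [1.05,0.15,0],
    [1.3,0.3,0],
  ],
  twist=[0,0,0,0,0],
)

```text
t: 12.58
eef_pos: [0.5443, -0.1885, 0.3329]
tool_rot: [-0.0, 0.148, 0.989, -0.0]
contact_force: [1.5, -1.7, 0.9]
gripper_width: 0.001
```

```bash
python3 - <<'E'
from h import *
read_camera('top')
plan(step=5)
E
```

```text
psi -58.1 R 3.18 z 0.3328 F [-0.1 -0.3  0. ] t 12.6333
[0.24, 0.14]
[0.45, 0.32]
[0.65, 0.52]
[0.84, 0.73]
[1.0, 0.95]
```

Call:
move_arm(
  gripper=[0,0,0,0,0],
  xyz=[
    [0.25,0.15,0],
    [0.45,0.3,0],
    [0.65,0.5,0],
    [0.85,0.75,0],
    [1.0,0.95,0],
  ],
  twist=[0,0,0,0,0],
)

```text
t: 13.05
eef_pos: [0.5378, -0.1781, 0.3332]
tool_rot: [0.001, 0.148, 0.989, -0.002]
contact_force: [1.0, -9.2, 0.4]
gripper_width: -0.002
```

```bash
python3 - <<'E'
from h import *
save('scene','s7')
im=cv2.imread('pics/s7.png');cv2.imwrite('pics/s7c.png',cv2.resize(im[215:275,200:280],None,fx=10,fy=10,interpolation=cv2.INTER_CUBIC))
plan(step=5)
E
```

```text
psi -37.3 R 3.23 z 0.3333 F [ 1.8 -8.  -1. ] t 13.1
[0.14, 0.24]
[0.28, 0.49]
[0.4, 0.74]
[0.49, 1.0]
[0.56, 1.27]
```

View pics/s7c.png

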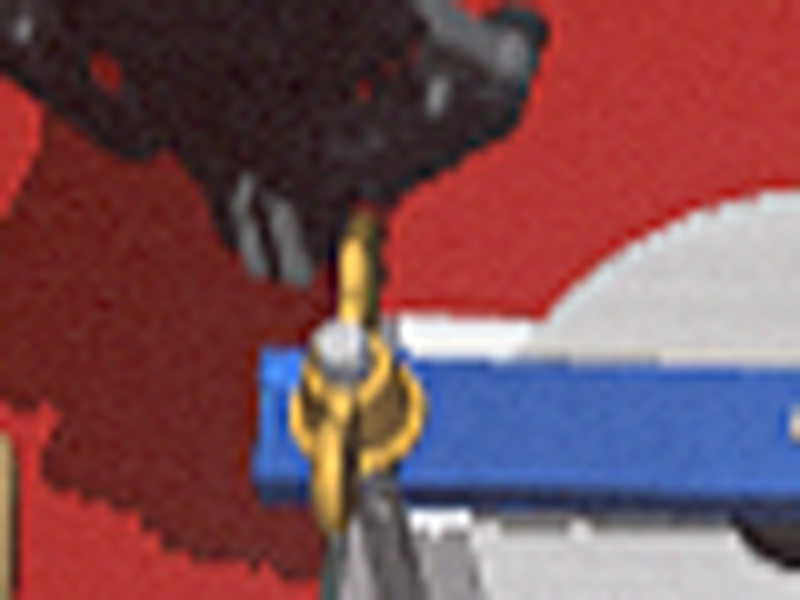

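Call:
move_arm(
  gripper=[0,0,0,0,0],
  xyz=[
    [0.1,0.15,0],
    [0.15,0.25,0],
    [0.2,0.4,0],
    [0.2,0.4,0],
    [0.2,0.4,0],
  ],
  twist=[0,0,0,0,0],
)

```text
t: 13.52
eef_pos: [0.5368, -0.1769, 0.3336]
tool_rot: [0.002, 0.149, 0.989, -0.003]
contact_force: [2.1, -14.2, 0.0]
gripper_width: 0.001
```

```bash
python3 - <<'E'
from h import *
read_camera('top')
plan(step=5)
E
```

```text
psi -34.5 R 3.27 z 0.3336 F [  1.6 -12.7  -0.8] t 13.5667
[0.09, 0.28]
[0.21, 0.53]
[0.32, 0.79]
[0.4, 1.05]
[0.46, 1.33]
```

Call:
move_arm(
  gripper=[0,0,0,0,0],
  xyz=[
    [0,-1,0],
    [0.5,-2.0,0],
    [1.0,-2.0,-3],
    [1.5,-2.0,-6],
    [5,-2.0,-8],
  ],
  twist=[0,0,0,0,0],
)

```text
t: 13.98
eef_pos: [0.486, -0.1765, 0.4146]
tool_rot: [0.001, 0.147, 0.989, -0.001]
contact_force: [1.5, 1.1, 1.9]
gripper_width: 0.007
```

Call:
move_arm(
  gripper=[0,0,0,0,0],
  xyz=[
    [3,0,-1],
    [6,0,-2],
    [6,0,-2],
    [6,0,-2],
    [6,0,-2],
  ],
  twist=[0,0,0,0,0],
)

```text
t: 14.4
eef_pos: [0.426, -0.1588, 0.4327]
tool_rot: [0.0, 0.147, 0.989, 0.0]
contact_force: [0.3, -0.5, 0.6]
gripper_width: 0.002
```

```bash
python3 - <<'E'
from h import *
save('scene','s8')
im=cv2.imread('pics/s8.png');cv2.imwrite('pics/s8c.png',cv2.resize(im[200:290,215:345],None,fx=6,fy=6,interpolation=cv2.INTER_CUBIC))
save('top','t8');im=cv2.imread('pics/t8.png');cv2.imwrite('pics/t8c.png',cv2.resize(im[170:280,290:420],None,fx=5,fy=5,interpolation=cv2.INTER_CUBIC))
for q in ['nut_base','wing_mark','bar_push','bar_slot']:
  for c in ['top','scene']:
    for d in spot_point(q,c)[:1]: print(q,c,np.round(d['centre'],4),round(d['p'],2))
o=get_obs();print(o['eef_pos'],o['contact_force'],o['t'])
E
```

```text
nut_base top [ 0.57   -0.1672  0.2379] 0.55
nut_base scene [ 0.5695 -0.1685  0.2398] 0.63
wing_mark top [ 0.5969 -0.1672  0.2582] 0.51
wing_mark scene [ 0.5934 -0.1684  0.2587] 0.64
bar_push top [ 0.5616 -0.1032  0.2293] 0.79
bar_push scene [ 0.5596 -0.1095  0.2352] 0.93
bar_slot top [ 0.5697 -0.1676  0.2396] 0.93
bar_slot scene [ 0.5657 -0.17    0.2391] 0.88
[ 0.42622148 -0.15917694  0.43265277] [-0.28434749 -0.2735201   0.56271288] 14.9
```

View pics/s8c.png

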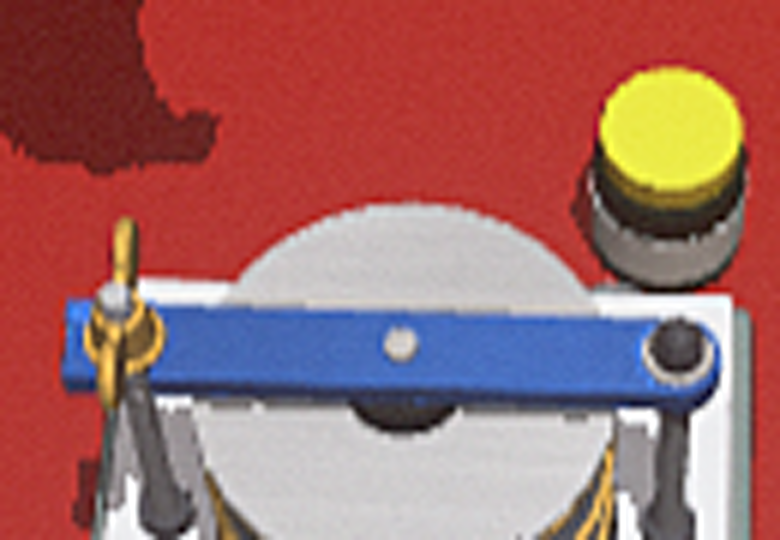

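View pics/t8c.png

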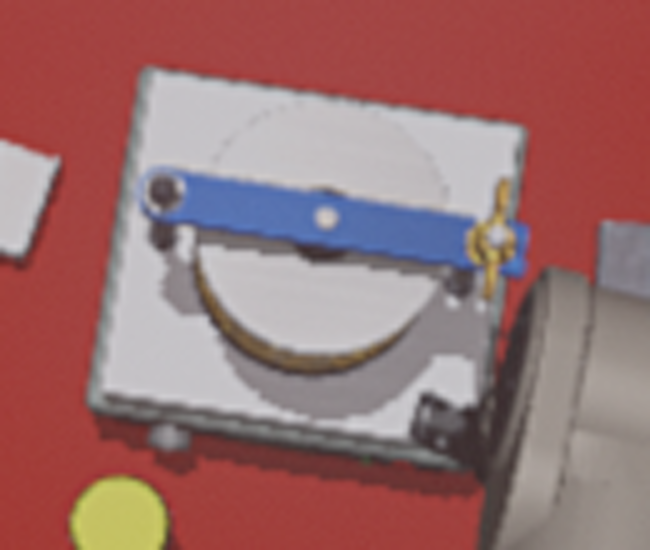

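```bash
python3 -c "
from h import *
print(hand_in()); print(get_obs()['t'])"
```

```text
the job is handed in; nothing more can be done
None
the job is handed in; nothing more can be done
```

The sieve stack is clamped, and I handed the job in at about 15 s of the 67 s limit; hand-in reports no verdict.

- **Bar:** I pushed it with shut fingertips until it hit its firm stop, at about 19 N against the 60 N limit. In the last top picture it lies parallel to the machine's edge to within about 0.005 rad, and its slot sits on the rod axis.
- **Wing nut:** I drove it about 1.5 turns (roughly 9.4 rad) clockwise by carrying the shut fingertips round the rod in one continuous circle rather than separate strokes. Contact forces stayed at 1–3 N until it stopped. A further 4.5 mm of commanded push moved the fingers only about 1.5 mm, at about 14 N.
- **Last checks:** The networks put the nut's underside at 238–240 mm (239 mm when seated) and the wing mark at about 258.5 mm (258 mm when seated). The fingers finished about 14 cm in front of the nut and above it, with no contact force beyond sensor noise.
- **Not measured:** I did not re-measure the jars, tools and other loose items at the end. The fingers stayed well above them throughout, and those in view in the last pictures looked untouched.

No check failed or disagreed beyond the networks' usual few millimetres of scatter. One move call was refused because it had three rows; nothing moved and I sent it again with five.

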